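# Slide a carton to the labelling bay and tip it over flat

## Robot

A 6-joint arm with a two-finger parallel gripper is mounted at the origin on the work surface. World frame = base frame: x ahead of the robot, y to its left, z up, the work surface at z = 0. Lengths are in m, angles in rad, forces in N, time in s.
With the tool pointing down it reaches from about 0.425 to 0.925 m from the base axis. Payload 12.5 kg.
Tool frame: the origin (TCP) lies midway between the tips of the shut fingers; the grasp point (between the pads) lies 19 mm behind it; z points along the fingers, y is the direction in which the jaws open and shut (so a half turn about z gives the same grasp; the last joint's range is limited). The gripper opens to 85 mm and grips with 20 to 120 N. Pads are 22 mm wide; open, the fingers measure 114 mm over their backs; the gripper's body (76 mm by 85 mm) begins 54 mm behind the grasp point. The pads swing forward as they close: fully open they stand 13 mm farther back than shut.
Start: joints at [1.135, 0.491, 1.559, -0, 1.092, -0.106], TCP at [0.202, 0.591, 0.231] pointing down, gripper open.
Joint ranges: [-3.1, 3.1], [-0.84, 2.19], [0.05, 2.79], [-1.13, 4.28], [0.06, 2.93], [-2.69, 2.69]. Speed limits (rad/s): [2.22, 2.22, 2.79, 3.14, 3.14, 3.14].

## Interface

Orientations are given as a unit quaternion [w, x, y, z].
In Python, from plant import bot, effector, solver, read_camera, workorder, telemetry gives the robot as it stands. Calls block until the motion is done:
- bot.goto(position, orientation): joint-space move of the TCP to a pose.
- bot.movel(position, frame=None, vel=0.15, stop_force=None): straight line of the TCP; frame=None keeps the orientation; vel is the mean speed in m/s. With stop_force (N) it stops when the force on the tool has changed by that much, and returns True; else False.
- bot.move_j(angles): joint-space move.
- effector.release() and effector.close_gripper(effort=None): open the fingers fully, or close them until they stop; effort is the grip in N (None keeps the last).
- bot.hold(seconds).
- solver.solve_ik(position, orientation): joint angles nearest the present ones, or None.
- read_camera(name): name is "scene" or "top" or "wrist"; returns a dict with "img" (384x512x3 uint8, red, green, blue), "K" (3x3 intrinsics, pixels), "R" (3x3) and "t" (3): a world point X has camera coordinates R X + t. Camera axes: x right, y down, z forward; pixel columns grow to the right and rows downward; lengths in m; the calibration is good to about 2 mm. The wrist camera is an equidistant fisheye: a pixel r from the principal point sees the ray r / f radians off the axis. A picture is of the moment at which its call begins. There is no depth.
A pose or a line that the arm cannot do raises bot.MotionError and nothing moves.
- workorder.close_job(): hands the job in, once; it reports no verdict.
Readings, each from a call of its own:
- telemetry.current_time_s(): time.
- telemetry.current_qpos(): joint angles.
- telemetry.current_joint_vel(): joint speeds.
- telemetry.current_tau(): joint torques, N m.
- telemetry.current_tcp_pos(): TCP position.
- telemetry.current_eef_rot(): TCP orientation.
- telemetry.current_contact_force(): force on the tool from outside, world axes, zero at the start.
- telemetry.current_wrist_torque(): the same for the moment, N m.
- telemetry.current_width(): opening from 0.0 (shut) to 1.0 (fully open).
Only numpy, scipy, OpenCV 4.12 (cv2) and the standard library are available. Lean on these libraries where they do the work, as an engineer would, in place of code of your own. Each camera call takes 0.05 s, during which the arm holds its last target.

## Task

Push the standing carton with the red band forward, keeping it upright, until its front foot is over the near tape and inside the yellow-taped labelling bay ahead of it, and then push it near the top so that it topples forward and lies flat with its grey label panel up, the whole carton inside the yellow outline. Only push it, never lift it, and leave the blue-banded carton standing and the other things where they are.

Things in the scene. Friction and masses are not known exactly. Their poses are not given: they have to be found in the camera images.
- carton_red: The carton to tip: a white closed carton, 60 mm thick (x), 95 mm wide (y), 130 mm tall (z), 0.18 to 0.35 kg, with a red band round its top 34 mm and a grey label panel on the broad face towards the robot (-x). It stands upright; origin at the centre of its underside; x points forward, roughly at the bay, z up.
- red_center (a point): Centre of the red-banded carton, 65 mm above its underside while it stands. Pushed with the fingertips within 20 mm of the table, the carton slides without tipping.
- red_foot (a point): Middle of the red-banded carton's front bottom edge (30 mm ahead of the origin, at the underside): the edge about which it tips, and the part that must be in the bay before it is tipped. A push above 100 mm tips the carton; past about 25 degrees it falls by itself.
- red_a (a point): A corner of the red-banded carton's robot-side broad face, bottom, +y: (-30, 47.5, 0) mm; when the carton lies as wanted, a corner of its upper face.
- red_b (a point): A corner of the red-banded carton's robot-side broad face, bottom, -y: (-30, -47.5, 0) mm; when the carton lies as wanted, a corner of its upper face.
- red_c (a point): A corner of the red-banded carton's robot-side broad face, top, +y: (-30, 47.5, 130) mm; when the carton lies as wanted, a corner of its upper face.
- red_d (a point): A corner of the red-banded carton's robot-side broad face, top, -y: (-30, -47.5, 130) mm; when the carton lies as wanted, a corner of its upper face.
- bay: Labelling bay: a flat yellow tape outline on the table (nothing to bump into), grey inside, 190 mm long (x) by 150 mm wide (y) over the outside of the tape, tape 12 mm wide. Origin at its centre, on the table; x points away from the carton, so that the near tape's outer edge lies at x = -95 mm. It starts 30 to 70 mm ahead of the carton's front foot, up to 12 mm to the side and 0.1 rad askew.
- carton_blue: A carton like the other, 60 mm thick (x), 95 mm wide (y), 130 mm tall (z), 0.25 kg, but with a blue band: it must stay standing where it is. Origin at the centre of its underside.
- tape_roll: Cardboard roll lying flat on the table, 84 mm across, 25 mm high, loose; origin at the centre of its underside. Leave it.
- pen_pot: Black pot with two pens, 64 mm across, 85 mm tall (pens to 135 mm), loose; origin at the centre of its underside. Leave it.
- screwdriver: Orange-handled screwdriver lying on the table, 180 mm long, loose. Leave it.
- jar: Clear jar with an orange cap, 64 mm across, 85 mm tall, loose; origin at the centre of its underside. Leave it.
Not all that is in view belongs to the job. Leave any turquoise look-alike of the carton_red alone. What is shaped like the carton_blue but green is not meant.

How it is judged:
On the way, in this order (a step that is already met when the one before it is completed fails the run):
1. the red-banded carton stands upright with its front foot over the near tape of the bay (x of red_foot in the frame of bay above -0.095 m and angle between carton_red's own z axis and vertical below 0.1 rad), for 0.2 s.
2. it lies flat, label panel up (angle between carton_red's own x axis and vertical above 2.95 rad), for 0.2 s.
At the end, for the whole second after the job is handed in: The red-banded carton lies at rest flat on the table (within 0.19 rad, centre at most 36 mm up), label panel up, its whole footprint inside the outer edge of the yellow tape (2 mm over is allowed), and the blue-banded carton still stands upright (angle between carton_red's own x axis and vertical above 2.95 rad and x of red_a in the frame of bay between -0.097 and 0.097 m and y of red_a in the frame of bay between -0.077 and 0.077 m and x of red_b in the frame of bay between -0.097 and 0.097 m and y of red_b in the frame of bay between -0.077 and 0.077 m and x of red_c in the frame of bay between -0.097 and 0.097 m and y of red_c in the frame of bay between -0.077 and 0.077 m and x of red_d in the frame of bay between -0.097 and 0.097 m and y of red_d in the frame of bay between -0.077 and 0.077 m and height (world z) of red_center below 0.036 m and linear speed of carton_red below 0.02 m/s and angle between carton_blue's own z axis and vertical below 0.1 rad); the robot touches nothing.
It fails at once if the red-banded carton is lifted: its centre rises above 87 mm (tipping it takes it to 72 mm) (height (world z) of red_center above 0.087 m).
It fails at once if the blue-banded carton is moved more than 15 mm or tipped (distance of carton_blue from where it was at the start of the episode above 0.015 m or angle between carton_blue's own z axis and vertical above 0.15 rad).
It fails at once if another loose thing is moved more than 20 mm (distance of any of tape_roll, pen_pot, screwdriver, jar from where it was at the start of the episode above 0.02 m).
It also fails if it takes over 48 s, if anything falls off the work surface, if the arm or the gripper's body presses on something with over 40 N, if the wrist force passes 120 N, or if a joint passes its speed limit or range.

## Working session

There is one attempt and no reset: what is moved stays moved. The work goes in short steps, each a Python script; the robot and the scene stay as the last script left them, time stands still between calls to the robot, and variables do not carry over. Pictures are saved under pics/ and viewed, and the job is handed in when it is done.

```bash
ls; mkdir -p pics; python3 - <<'E'
from plant import bot, effector, solver, read_camera, workorder, telemetry
import cv2, numpy as np
for n in ["scene","top","wrist"]:
    c=read_camera(n); cv2.imwrite(f"pics/{n}0.png",c["img"][:,:,::-1]); np.savez(f"{n}0.npz",**c)
    print(n,c["K"].round(1).tolist(),c["R"].round(3).tolist(),c["t"].round(3).tolist())
print(telemetry.current_time_s(),telemetry.current_tcp_pos(),telemetry.current_eef_rot())
E
```

```text
pics
scene [[367.7, 0.0, 258.5], [0.0, 367.7, 187.5], [0.0, 0.0, 1.0]] [[0.071, 0.997, 0.009], [0.616, -0.037, -0.787], [-0.785, 0.061, -0.617]] [-0.005, -0.289, 1.602]
top [[424.1, 0.0, 256.0], [0.0, 424.1, 190.7], [0.0, 0.0, 1.0]] [[-0.011, -1.0, -0.019], [-0.984, 0.014, -0.179], [0.179, 0.016, -0.984]] [0.01, 0.591, 1.356]
wrist [[297.3, 0.0, 257.9], [0.0, 297.3, 190.9], [0.0, 0.0, 1.0]] [[0.323, 0.946, 0.0], [0.907, -0.31, 0.285], [0.27, -0.092, -0.958]] [-0.625, -0.036, 0.377]
0.15 [0.20233823 0.59117697 0.2308749 ] [-8.98590155e-05  1.64157303e-01  9.86434096e-01 -3.81656280e-04]
```

View pics/scene0.png

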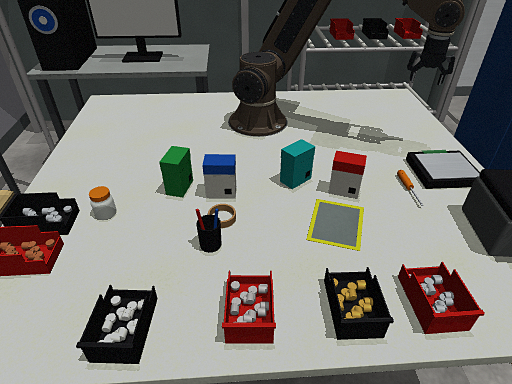

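View pics/top0.png

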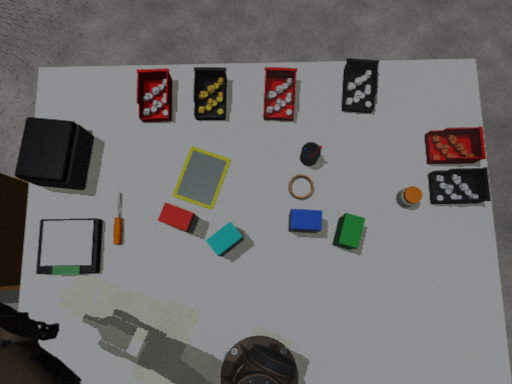

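Candidates for the target are the red-banded white carton (top (178,217), scene (348,174)), the turquoise look-alike (top (225,239), scene (297,164)), and red bins (top (155,95), (280,93) and (455,146)). I choose the red-banded one and check it in a close crop.

```bash
cat > h.py <<'E'
import numpy as np, cv2
def ray(c,uv,z):
    d=c["R"].T@np.linalg.inv(c["K"])@np.array([uv[0],uv[1],1.]); o=-c["R"].T@c["t"]
    return o+d*(z-o[2])/d[2]
def proj(c,X):
    p=c["K"]@(c["R"]@np.asarray(X)+c["t"]); return p[:2]/p[2]
def hsv(c): return cv2.cvtColor(c["img"],cv2.COLOR_RGB2HSV)
def big(m,box=None):
    m=m.astype(np.uint8)
    if box is not None:
        k=np.zeros_like(m); k[box[1]:box[3],box[0]:box[2]]=1; m=m*k
    cs,_=cv2.findContours(m,cv2.RETR_EXTERNAL,cv2.CHAIN_APPROX_NONE)
    return max(cs,key=cv2.contourArea)
E
python3 - <<'E'
from h import *
t=dict(np.load("top0.npz")); s=dict(np.load("scene0.npz"))
a=cv2.resize(t["img"][140:270,110:260],None,fx=4,fy=4,interpolation=cv2.INTER_CUBIC)
cv2.imwrite("pics/ct.png",a[:,:,::-1])
a=cv2.resize(s["img"][130:260,270:430],None,fx=4,fy=4,interpolation=cv2.INTER_CUBIC)
cv2.imwrite("pics/cs.png",a[:,:,::-1])
H=hsv(t)
y=(H[...,0]>24)&(H[...,0]<36)&(H[...,1]>120)&(H[...,2]>80)
c=big(y,(150,130,260,230)); r=cv2.minAreaRect(c); b=cv2.boxPoints(r); print("bay px",r,b)
W=[ray(t,p+0.0,0) for p in b]; print(np.round(W,4)); print([np.linalg.norm(W[i]-W[i-1]).round(4) for i in range(4)])
H=hsv(s); y=(H[...,0]>24)&(H[...,0]<36)&(H[...,1]>120)&(H[...,2]>80)
c=big(y,(270,180,400,270)); ap=cv2.approxPolyDP(cv2.convexHull(c),4,True)[:,0]; print("scene bay",ap.tolist(),np.round([ray(s,p,0) for p in ap],4))
def two(mask,name,bt,zt):
    c=big(mask,bt); r=cv2.minAreaRect(c); return r
H=hsv(t); red=((H[...,0]<8)|(H[...,0]>172))&(H[...,1]>120)&(H[...,2]>60)
c=big(red,(150,190,210,240)); ap=cv2.approxPolyDP(cv2.convexHull(c),2,True)[:,0]; print("red",ap.tolist(),np.round([ray(t,p,.13) for p in ap],4).tolist())
for p in ap: print(p, t["img"][p[1],p[0]])
tq=(H[...,0]>80)&(H[...,0]<98)&(H[...,1]>120)&(H[...,2]>60)
c=big(tq,(200,215,250,262)); ap=cv2.approxPolyDP(cv2.convexHull(c),2,True)[:,0]; print("tq",ap.tolist(),np.round([ray(t,p,.13) for p in ap],3).tolist())
E
```

```text
bay px ((201.20974731445312, 177.28781127929688), (42.27482604980469, 54.226356506347656), 20.224857330322266) [[172.00243 195.42197]
 [190.74876 144.53903]
 [230.41707 159.15366]
 [211.67073 210.03659]]
[[ 0.5881  0.2937 -0.    ]
 [ 0.7695  0.2317  0.    ]
 [ 0.7141  0.0915  0.    ]
 [ 0.5353  0.1559  0.    ]]
[np.float64(0.1476), np.float64(0.1917), np.float64(0.1508), np.float64(0.19)]
scene bay [[316, 199], [363, 207], [359, 250], [306, 239]] [[ 0.5396  0.1527  0.    ]
 [ 0.5876  0.2933  0.    ]
 [ 0.7645  0.2288  0.    ]
 [ 0.7138  0.0896 -0.    ]]
red [[165, 203], [192, 213], [186, 230], [158, 219]] [[0.5418, 0.2867, 0.13], [0.5091, 0.2013, 0.13], [0.4563, 0.2191, 0.13], [0.4917, 0.3073, 0.13]]
[165 203] [145  62  60]
[192 213] [136  52  47]
[186 230] [95 31 28]
[158 219] [146  62  56]
tq [[230, 222], [242, 236], [218, 255], [207, 240]] [[0.479, 0.083, 0.13], [0.436, 0.046, 0.13], [0.379, 0.12, 0.13], [0.425, 0.154, 0.13]]
```

```bash
sleep 0
```

```text
(no output)
```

View pics/ct.png

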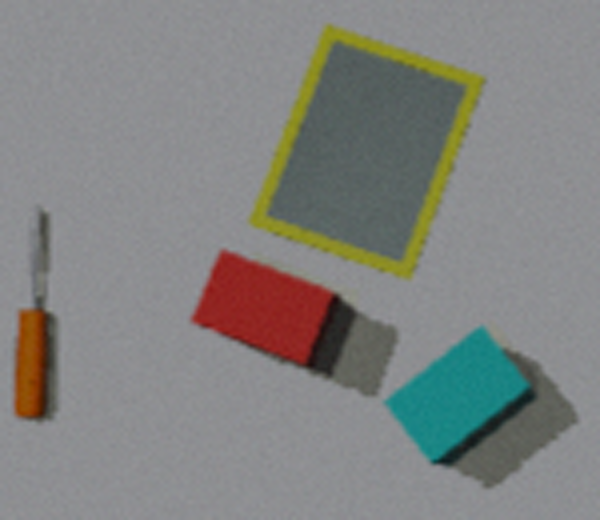

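View pics/cs.png

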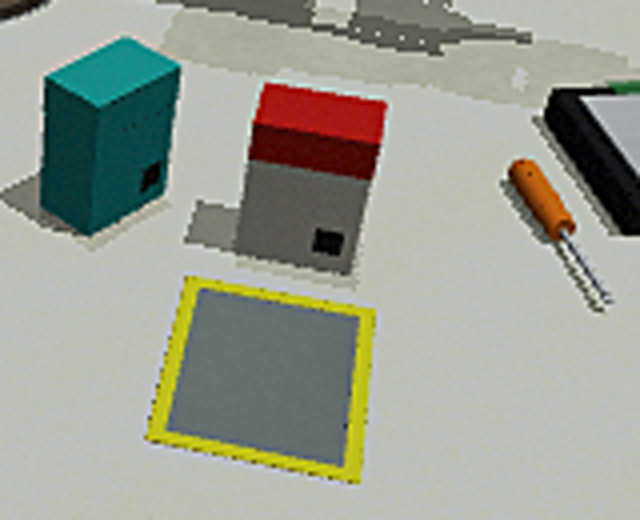

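The crop confirms the white carton with the red band at top (178,217), standing just behind the yellow bay. The turquoise box beside it at (225,239) has no band. Next I refine the poses and check reach with a tilted tool, because the gripper body would hit a 130 mm carton if it pointed straight down.

```bash
cat >> h.py <<'E'
from scipy.spatial.transform import Rotation as Ro
BC=np.array([.6516,.1922]); BA=-0.337
def quat(a,t,s=1):
    z=np.array([np.cos(a)*np.sin(t),np.sin(a)*np.sin(t),-np.cos(t)]); y=s*np.array([-np.sin(a),np.cos(a),0]); x=np.cross(y,z)
    q=Ro.from_matrix(np.c_[x,y,z]).as_quat(); return [q[3],q[0],q[1],q[2]]
def inbay(p):
    d=np.asarray(p)[:2]-BC; c,s=np.cos(BA),np.sin(BA); return np.array([c*d[0]+s*d[1],-s*d[0]+c*d[1]])
def redmask(c):
    H=hsv(c); return ((H[...,0]<8)|(H[...,0]>172))&(H[...,1]>120)&(H[...,2]>60)
def redpose(t,z=.13,box=(140,140,250,245)):
    r=big(redmask(t),box)
    w=np.array([ray(t,p,z)[:2] for p in r[:,0].astype(float)]).astype(np.float32)
    R=cv2.minAreaRect(w); return np.array(R[0]),cv2.boxPoints(R)
E
python3 - <<'E'
from h import *
from plant import solver
t=dict(np.load("top0.npz")); s=dict(np.load("scene0.npz"))
c,b=redpose(t); print("centre",c.round(4),"box",b.round(4).tolist())
e=[b[(i+1)%4]-b[i] for i in range(4)]
l=max(e[:2],key=np.linalg.norm); a=np.arctan2(l[1],l[0])-np.pi/2; a=(a+np.pi/2)%np.pi-np.pi/2; print("yaw",a,[np.linalg.norm(x).round(4) for x in e])
h=np.array([np.cos(a),np.sin(a)]); foot=c+.03*h; print("foot",foot,"in bay",inbay(foot))
n=np.array([-h[1],h[0]])
# cross-check in scene
for k in (-.0475,.0475):
    for z in (0,.13): print("scene px",proj(s,np.r_[foot+k*n,z]).round(1))
for p in [(120,193),(117,218),(118,244),(70,245)]: print("screwdriver/tray",ray(t,p,.01).round(3))
for tt in (0,30,35,40,45):
  for sg in (1,-1):
    o=[]
    for d,z in ((-.09,.12),(-.09,.013),(.03,.013),(-.01,.2),(-.01,.115),(.09,.115)):
        p=np.r_[c+h*d,z]
        q=solver.solve_ik(p,quat(BA,np.radians(tt),sg)); o.append(None if q is None else np.round(q,2).tolist())
    print(tt,sg,o)
E
```

```text
centre [0.4992 0.2533] box [[0.45329999923706055, 0.21969999372959137], [0.5102999806404114, 0.19760000705718994], [0.5450000166893005, 0.28679999709129333], [0.4880000054836273, 0.3089999854564667]]
yaw -0.3702203 [np.float32(0.0611), np.float32(0.0958), np.float32(0.0611), np.float32(0.0958)]
foot [0.52712572 0.24241338] in bay [-0.13407613  0.00623059]
scene px [327.8 192.7]
scene px [333.1 159.9]
scene px [357.1 198.3]
scene px [364.6 165.3]
screwdriver/tray [0.597 0.471 0.01 ]
screwdriver/tray [0.511 0.478 0.01 ]
screwdriver/tray [0.423 0.47  0.01 ]
screwdriver/tray [0.422 0.633 0.01 ]
0 1 [[0.47, 0.48, 1.97, -0.0, 0.7, -0.76], [0.47, 0.67, 2.03, -0.0, 0.44, -0.76], [0.32, 0.72, 1.84, -0.0, 0.58, -0.92], [0.36, 0.42, 1.77, -0.0, 0.94, -0.87], [0.36, 0.54, 1.85, -0.0, 0.75, -0.87], [0.26, 0.62, 1.68, -0.0, 0.85, -0.98]]
0 -1 [[0.47, 0.48, 1.97, -0.0, 0.7, 2.38], [0.47, 0.67, 2.03, -0.0, 0.44, 2.38], [0.32, 0.72, 1.84, -0.0, 0.58, 2.23], [0.36, 0.42, 1.77, -0.0, 0.94, 2.27], [0.36, 0.54, 1.85, -0.0, 0.75, 2.27], [0.26, 0.62, 1.68, -0.0, 0.85, 2.16]]
30 1 [[0.69, 0.47, 2.14, -1.12, 0.5, 0.46], None, None, [0.54, 0.37, 1.99, -0.79, 0.57, -0.06], [0.54, 0.52, 2.07, -1.11, 0.44, 0.31], [0.39, 0.57, 1.93, -0.99, 0.41, 0.03]]
30 -1 [None, None, None, None, None, None]
35 1 [None, None, None, [0.57, 0.38, 2.03, -1.0, 0.57, 0.16], None, None]
35 -1 [None, None, None, None, None, None]
40 1 [None, None, None, None, None, None]
40 -1 [None, None, None, None, None, None]
45 1 [None, None, [0.56, 0.8, 2.14, 4.23, 0.67, 1.31], None, None, None]
45 -1 [None, None, [0.56, 0.8, 2.14, 4.23, 0.67, -1.83], None, None, None]
```

Scene check: the projected front bottom corners (328,193) and (357,198) match the picture. Tilt is limited by joint 4. With the open gripper upright, the finger backs stand 57 mm out and the body only about 40 mm, so I look at the finger shape.

```bash
python3 - <<'E'
from h import *
s=dict(np.load("scene0.npz"))
a=cv2.resize(s["img"][0:110,380:490],None,fx=5,fy=5,interpolation=cv2.INTER_CUBIC)
cv2.imwrite("pics/cg.png",a[:,:,::-1])
E
```

```text
(no output)
```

View pics/cg.png

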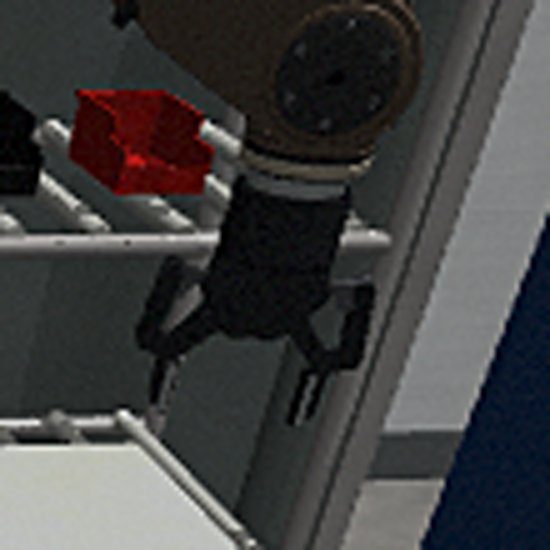

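View pics/wrist0.png

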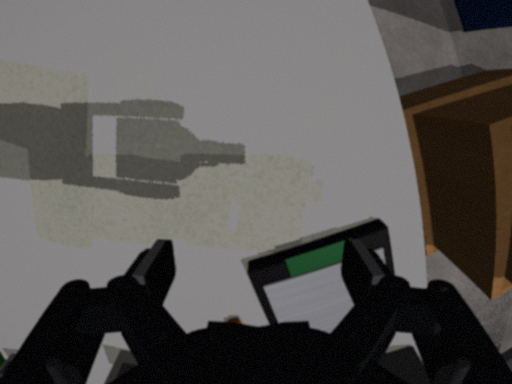

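Wrist and gripper crop: the linkage knuckles (crop (150,330), (345,365)) bulge past the finger backs, so pushing with an open finger back would hit high. I'll push with shut fingers and a moderate tilt, so I scan tilt and azimuth for reach.

```bash
python3 - <<'E'
from h import *
from plant import solver
c=np.array([.4992,.2533]); a=-.36; h=np.array([np.cos(a),np.sin(a)])
for tt in (20,23,25,27,29,31,33):
  for az in (-.36,-.45,-.55,-.65,-.75,-.9):
   for sg in (1,-1):
    o=[]
    for d,z in ((-.09,.15),(-.07,.013),(-.04,.013),(-.01,.013),(.03,.013)):
        q=solver.solve_ik(np.r_[c+h*d,z],quat(az,np.radians(tt),sg)); o.append(q)
    if sum(q is None for q in o)<2:
        u=-73*np.sin(np.radians(tt))+38*np.cos(np.radians(tt)); 
        print(tt,az,sg,"margin %.1f"%(11*np.cos(np.radians(tt))-u),[None if q is None else np.round(q[3:],2).tolist() for q in o])
E
```

```text
20 -0.36 1 margin -0.4 [[-0.57, 0.55, -0.13], None, [-1.09, 0.3, 0.36], [-1.02, 0.3, 0.24], [-0.92, 0.31, 0.08]]
20 -0.45 1 margin -0.4 [[-0.57, 0.59, -0.04], [-1.07, 0.34, 0.48], [-1.02, 0.34, 0.38], [-0.96, 0.34, 0.28], [-0.88, 0.35, 0.13]]
20 -0.55 1 margin -0.4 [[-0.56, 0.64, 0.06], [-0.98, 0.38, 0.5], [-0.95, 0.38, 0.41], [-0.9, 0.39, 0.32], [-0.84, 0.4, 0.19]]
20 -0.65 1 margin -0.4 [[-0.55, 0.68, 0.14], [-0.91, 0.43, 0.52], [-0.88, 0.43, 0.44], [-0.85, 0.43, 0.36], [-0.79, 0.44, 0.25]]
20 -0.75 1 margin -0.4 [[-0.53, 0.73, 0.22], [-0.84, 0.47, 0.55], [-0.82, 0.47, 0.48], [-0.79, 0.48, 0.41], [-0.75, 0.49, 0.31]]
20 -0.9 1 margin -0.4 [[-0.5, 0.79, 0.34], [-0.75, 0.53, 0.61], [-0.73, 0.53, 0.55], [-0.72, 0.54, 0.48], [-0.69, 0.56, 0.39]]
23 -0.55 1 margin 3.7 [[-0.66, 0.64, 0.16], [-1.12, 0.41, 0.65], [-1.09, 0.41, 0.57], [-1.06, 0.4, 0.49], [-1.0, 0.41, 0.37]]
23 -0.65 1 margin 3.7 [[-0.64, 0.69, 0.24], [-1.02, 0.45, 0.66], [-1.0, 0.45, 0.58], [-0.98, 0.45, 0.51], [-0.93, 0.45, 0.4]]
23 -0.75 1 margin 3.7 [[-0.61, 0.74, 0.31], [-0.94, 0.5, 0.67], [-0.92, 0.5, 0.6], [-0.9, 0.5,
[... 1848 characters left out ...]
63, 0.81], [-0.95, 0.63, 0.75], [-0.94, 0.63, 0.68]]
29 -0.9 -1 margin 11.8 [[-0.7, 0.86, -2.59], [-0.95, 0.64, -2.28], [-0.96, 0.63, -2.33], [-0.95, 0.63, -2.39], [-0.94, 0.63, -2.46]]
31 -0.9 1 margin 14.5 [[-0.73, 0.88, 0.6], [-0.99, 0.66, 0.9], [-1.0, 0.66, 0.86], [-1.0, 0.66, 0.8], [-0.99, 0.66, 0.73]]
31 -0.9 -1 margin 14.5 [[-0.73, 0.88, -2.55], [-0.99, 0.66, -2.24], [-1.0, 0.66, -2.29], [-1.0, 0.66, -2.34], [-0.99, 0.66, -2.41]]
33 -0.9 1 margin 17.1 [[-0.77, 0.89, 0.64], [-1.02, 0.69, 0.95], [-1.03, 0.69, 0.9], [-1.04, 0.68, 0.85], [-1.03, 0.68, 0.78]]
33 -0.9 -1 margin 17.1 [[-0.77, 0.89, -2.51], [-1.02, 0.69, -2.2], [-1.03, 0.69, -2.24], [-1.04, 0.68, -2.29], [-1.03, 0.68, -2.36]]
```

```bash
cat >> h.py <<'E'
def frame(az,t,a):
    "tool tilted t towards azimuth az, y square to heading a"
    z=np.array([np.cos(az)*np.sin(t),np.sin(az)*np.sin(t),-np.cos(t)]); h=np.array([np.cos(a),np.sin(a),0])
    y=np.cross(h,z); y/=np.linalg.norm(y)
    if y@np.array([-h[1],h[0],0])<0: y=-y
    x=np.cross(y,z); q=Ro.from_matrix(np.c_[x,y,z]).as_quat()
    return [q[3],q[0],q[1],q[2]],x,y,z
E
python3 - <<'E'
from h import *
from plant import solver
c=np.array([.4992,.2533]); a=-.365; h=np.array([np.cos(a),np.sin(a)])
for tt in (33,36,39,42):
  for az in (-.8,-.9,-1.,-1.1):
    Q,x,y,z=frame(az,np.radians(tt),a); h3=np.r_[h,0]
    te=np.arcsin(z@h3); zl=11*abs(x[2])+14.5*abs(y[2])
    o=[solver.solve_ik(np.r_[c+h*d,zz],Q) for d,zz in ((-.12,.2),(-.075,.015),(-.04,.015),(.03,.015))]
    u=73*np.sin(te)-38*np.cos(te)+11*np.cos(te)
    if None not in o and u>9: print(tt,az,"te %.1f margin %.1f zlow %.1f"%(np.degrees(te),u,zl),(11*-x*np.sign(x@-h3)).round(1),[np.round(q,2).tolist() for q in o])
E
```

```text
Traceback (most recent call last):
ValueError: The truth value of an array with more than one element is ambiguous. Use a.any() or a.all()
```

```bash
python3 - <<'E'
from h import *
from plant import solver
c=np.array([.4992,.2533]); a=-.365; h=np.array([np.cos(a),np.sin(a)])
for tt in (31,33,36,39,42):
  for az in (-.8,-.9,-1.,-1.1):
    Q,x,y,z=frame(az,np.radians(tt),a); h3=np.r_[h,0]
    te=np.arcsin(z@h3); zl=11*abs(x[2])+14.5*abs(y[2])
    o=[solver.solve_ik(np.r_[c+h*d,zz],Q) for d,zz in ((-.12,.2),(-.075,.015),(-.04,.015),(.03,.015))]
    u=73*np.sin(te)-38*np.cos(te)+11*np.cos(te)
    if all(q is not None for q in o) and u>9: print(tt,az,"te %.1f margin %.1f zlow %.1f"%(np.degrees(te),u,zl),(11*-x*np.sign(x@-h3)).round(1),[np.round(q[3:],2).tolist() for q in o])
E
```

```text
31 -0.8 te 27.8 margin 10.2 zlow 8.5 [ 9.5 -2.3  5. ] [[-0.7, 0.93, -0.01], [-1.08, 0.62, 0.41], [-1.09, 0.62, 0.36], [-1.08, 0.61, 0.22]]
33 -0.8 te 29.6 margin 12.6 zlow 9.1 [ 9.4 -2.1  5.2] [[-0.74, 0.95, 0.02], [-1.11, 0.65, 0.45], [-1.13, 0.64, 0.4], [-1.12, 0.63, 0.27]]
33 -0.9 te 27.9 margin 10.4 zlow 9.5 [ 9.7 -2.   4.9] [[-0.7, 1.0, -0.04], [-1.01, 0.7, 0.33], [-1.03, 0.69, 0.28], [-1.03, 0.68, 0.16]]
36 -0.9 te 30.4 margin 13.6 zlow 10.3 [ 9.6 -1.6  5.2] [[-0.74, 1.03, -0.0], [-1.05, 0.74, 0.37], [-1.07, 0.73, 0.32], [-1.09, 0.72, 0.21]]
36 -1.0 te 28.2 margin 10.8 zlow 10.5 [ 9.8 -1.5  4.8] [[-0.7, 1.09, -0.06], [-0.96, 0.79, 0.26], [-0.98, 0.78, 0.21], [-1.0, 0.78, 0.1]]
39 -1.0 te 30.4 margin 13.7 zlow 11.3 [ 9.7 -1.1  5. ] [[-0.74, 1.12, -0.04], [-0.99, 0.83, 0.28], [-1.01, 0.83, 0.24], [-1.04, 0.82, 0.14]]
39 -1.1 te 27.8 margin 10.2 zlow 11.4 [10.  -1.2  4.5] [[-0.69, 1.17, -0.1], [-0.9, 0.88, 0.17], [-0.93, 0.88, 0.13], [-0.95, 0.87, 0.03]]
42 -1.0 te 32.6 margin 16.6 zlow 12.1 [ 9.7 -0.7  5.2] [[-0.78, 1.15, -0.02], [-1.02, 0.88, 0.3], [-1.05, 0.87, 0.26], [-1.08, 0.86, 0.16]]
42 -1.1 te 29.8 margin 12.8 zlow 12.2 [ 9.9 -0.8  4.7] [[-0.73, 1.21, -0.09], [-0.93, 0.93, 0.19], [-0.95, 0.92, 0.15], [-0.99, 0.91, 0.05]]
```

```bash
python3 - <<'E'
from h import *
from plant import *
c=np.array([.4992,.2533]); a=-.37; h=np.array([np.cos(a),np.sin(a)])
Q,x,y,z=frame(-1.0,np.radians(39),a); lead=-.011*x
effector.close_gripper()
def P(d,zz): # leading edge mid at carton-frame x=d on centre line
    return np.r_[c+h*d-lead[:2],zz]
bot.goto(P(-.10,.2),Q); print(telemetry.current_time_s())
bot.movel(P(-.065,.016),Q,vel=.12)
print(telemetry.current_time_s(),telemetry.current_tcp_pos(),P(-.065,.016),telemetry.current_contact_force())
for n in("scene","top"):
    cc=read_camera(n); np.savez(n+"1.npz",**cc)
    b=cc["img"][150:270,100:260] if n=="top" else cc["img"][90:240,270:440]
    cv2.imwrite(f"pics/{n}1.png",cv2.resize(b,None,fx=4,fy=4,interpolation=cv2.INTER_CUBIC)[:,:,::-1])
E
```

```text
2.225
3.9333 [0.42899789 0.2781778  0.01652628] [0.4288971  0.27798455 0.016     ] [-0.54633455 -0.07828412  0.09097537]
```

View pics/scene1.png

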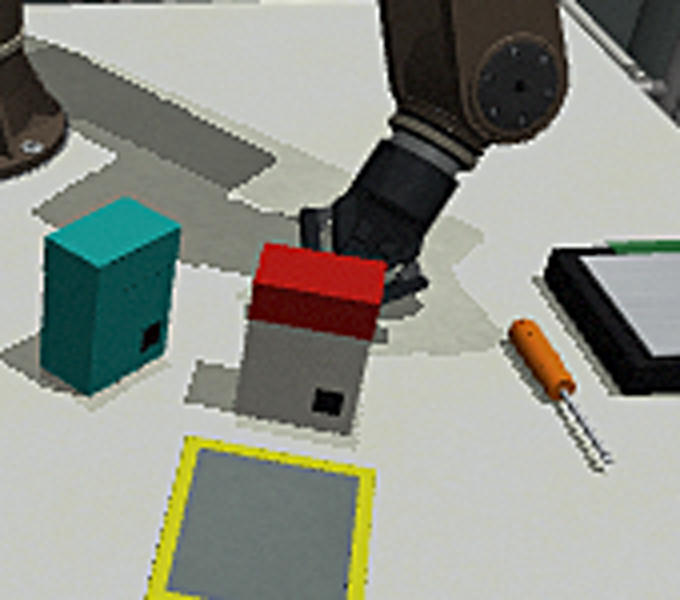

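View pics/top1.png

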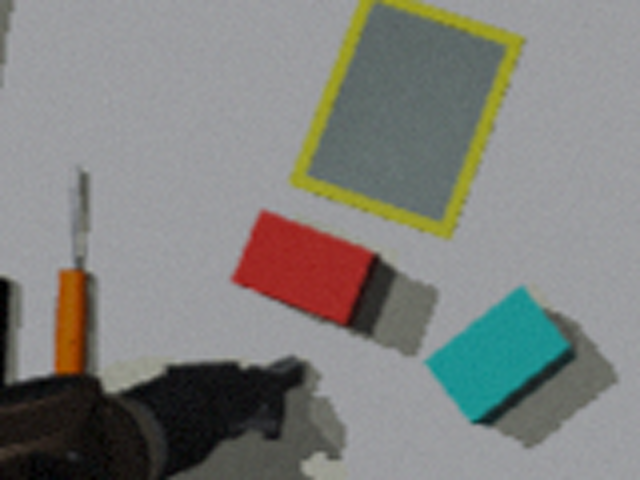

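The shut fingers sit low behind the carton (top crop (290,370)), clear of everything, with a gap to the robot-side face. Now I push: a first stage of about 35 mm, then a look.

```bash
cat >> h.py <<'E'
def state(t,z=.13,**k):
    c,b=redpose(t,z,**k); e=[b[(i+1)%4]-b[i] for i in range(4)]; l=max(e[:2],key=np.linalg.norm)
    a=np.arctan2(l[1],l[0])-np.pi/2; a=(a+np.pi/2)%np.pi-np.pi/2
    f=c+.03*np.array([np.cos(a),np.sin(a)]); print("c",c.round(4),"yaw %.3f"%a,"foot in bay",inbay(f).round(4),[round(float(np.linalg.norm(x)),4) for x in e[:2]])
    return c,a,f
E
python3 - <<'E'
from h import *
from plant import *
c=np.array([.4992,.2533]); a=-.37; h=np.array([np.cos(a),np.sin(a)])
Q,x,y,z=frame(-1.0,np.radians(39),a); lead=-.011*x
def P(d,zz): return np.r_[c+h*d-lead[:2],zz]
state(dict(np.load("top1.npz")))
bot.movel(P(.005,.016),Q,vel=.05)
print(telemetry.current_time_s(),telemetry.current_tcp_pos(),telemetry.current_contact_force())
for n in("scene","top"):
    cc=read_camera(n); np.savez(n+"2.npz",**cc)
    if n=="top": state(cc)
    b=cc["img"][150:270,100:260] if n=="top" else cc["img"][90:240,270:440]
    cv2.imwrite(f"pics/{n}2.png",cv2.resize(b,None,fx=4,fy=4,interpolation=cv2.INTER_CUBIC)[:,:,::-1])
E
```

```text
c [0.4989 0.2526] yaw -0.370 foot in bay [-0.1341  0.0055] [0.0611, 0.0967]
5.5833 [0.49408727 0.25280349 0.01607595] [-0.08036047 -0.3141644   0.87441549]
c [0.5275 0.2416] yaw -0.386 foot in bay [-0.1035  0.0041] [0.0611, 0.0973]
```

View pics/scene2.png

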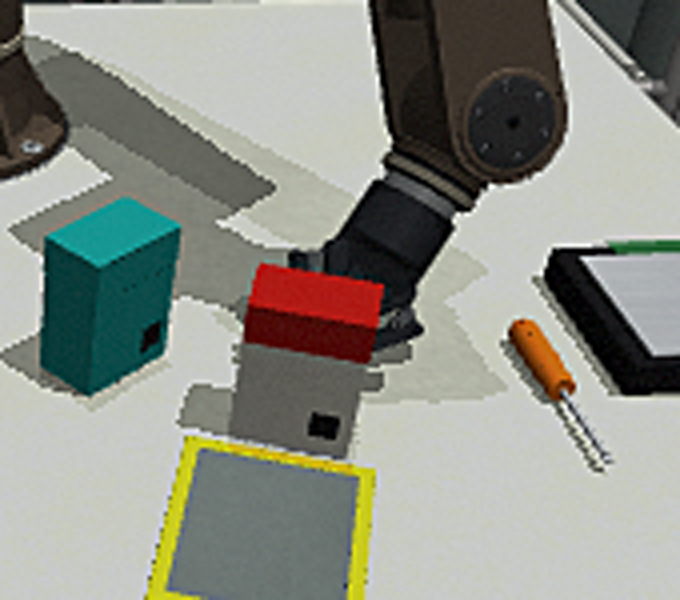

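The carton slid about 31 mm and is still upright, with its front foot just at the near tape (crop (290,450)). Continuing about 35 mm.

```bash
python3 - <<'E'
from h import *
from plant import *
c=np.array([.4992,.2533]); a=-.37; h=np.array([np.cos(a),np.sin(a)])
Q,x,y,z=frame(-1.0,np.radians(39),a); lead=-.011*x
def P(d,zz): return np.r_[c+h*d-lead[:2],zz]
bot.movel(P(.040,.016),Q,vel=.05)
bot.hold(.3)
print(telemetry.current_time_s(),telemetry.current_tcp_pos(),telemetry.current_contact_force())
bot.movel(P(0.0,.016),Q,vel=.1)
for n in("scene","top"):
    cc=read_camera(n); np.savez(n+"3.npz",**cc)
    if n=="top": state(cc)
    b=cc["img"][130:250,100:260] if n=="top" else cc["img"][110:260,270:440]
    cv2.imwrite(f"pics/{n}3.png",cv2.resize(b,None,fx=4,fy=4,interpolation=cv2.INTER_CUBIC)[:,:,::-1])
for az,t in ((-.37,0),(-.37,10),(-.37,20),(-.6,20),(-1,30),(-1,39)):
    Q,x,y,z=frame(az,np.radians(t),-.38)
    o=[solver.solve_ik(np.r_[c+h*d,zz],Q) for d,zz in ((-.03,.2),(-.01,.11),(.05,.11),(.12,.11))]
    print(az,t,[None if q is None else np.round(q,2).tolist() for q in o])
E
```

```text
6.8333 [0.5266667  0.24013337 0.01601903] [ 0.28692678 -0.60201041  1.15606804]
c [0.5616 0.228 ] yaw -0.371 foot in bay [-0.0668  0.0031] [0.0625, 0.0971]
-0.37 0 [[0.39, 0.41, 1.8, -0.0, 0.93, -0.8], [0.36, 0.55, 1.86, -0.0, 0.74, -0.83], [0.3, 0.59, 1.75, -0.0, 0.8, -0.9], [0.23, 0.65, 1.62, -0.0, 0.87, -0.96]]
-0.37 10 [[0.45, 0.38, 1.87, -0.18, 0.78, -0.62], [0.42, 0.52, 1.93, -0.23, 0.58, -0.59], [0.34, 0.56, 1.83, -0.2, 0.62, -0.69], [0.27, 0.62, 1.71, -0.17, 0.68, -0.8]]
-0.37 20 [[0.51, 0.36, 1.94, -0.44, 0.66, -0.35], [0.48, 0.51, 2.0, -0.61, 0.47, -0.18], [0.4, 0.55, 1.91, -0.54, 0.48, -0.34], [0.31, 0.6, 1.8, -0.45, 0.52, -0.5]]
-0.6 20 [[0.54, 0.38, 1.9, -0.47, 0.76, -0.35], [0.5, 0.53, 1.95, -0.6, 0.57, -0.21], [0.42, 0.57, 1.87, -0.55, 0.59, -0.34], [0.34, 0.62, 1.76, -0.5, 0.62, -0.48]]
-1 30 [[0.63, 0.46, 1.82, -0.64, 0.99, -0.24], [0.59, 0.6, 1.87, -0.74, 0.83, -0.11], [0.51, 0.63, 1.8, -0.74, 0.83, -0.21], [0.42, 0.68, 1.69, -0.73, 0.84, -0.32]]
-1 39 [[0.69, 0.5, 1.83, -0.79, 1.07, -0.14], [0.65, 0.64, 1.87, -0.9, 0.93, 0.01], [0.57, 0.67, 1.8, -0.92, 0.91, -0.08], [0.48, 0.71, 1.7, -0.92, 0.91, -0.18]]
```

View pics/scene3.png

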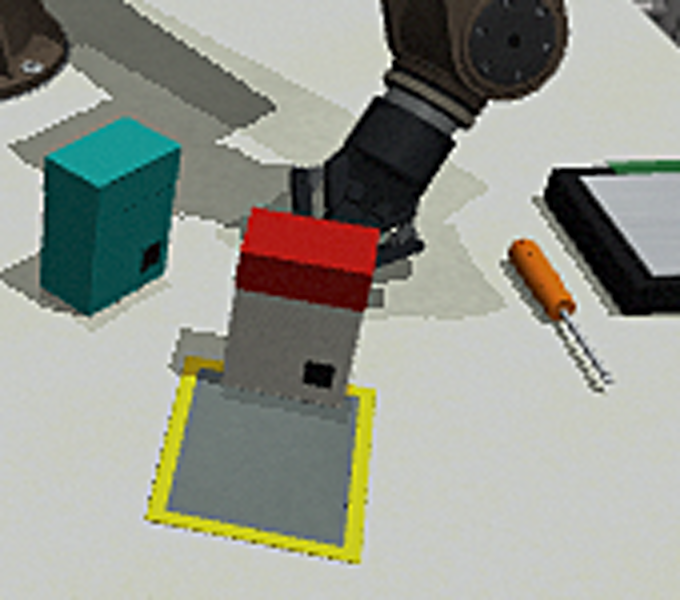

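View pics/top3.png

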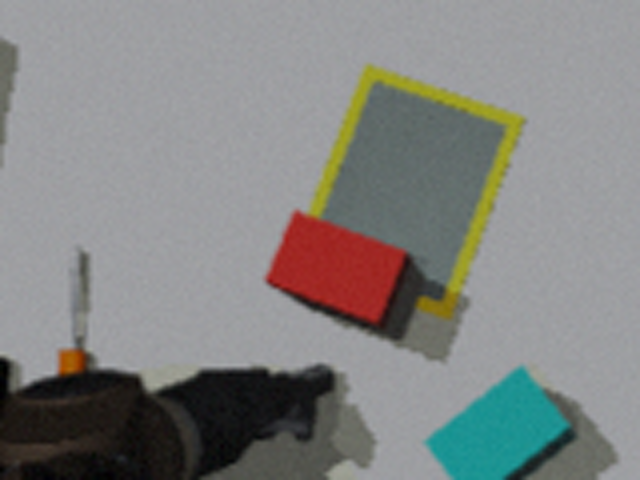

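The carton stands upright with its front foot about 28 mm inside the near tape's outer edge (scene crop (285,395)) and is well centred, with foot y = 3 mm. Next I cross-check the foot in the scene view, then topple it by pushing at about 112 mm height.

```bash
python3 - <<'E'
from h import *
from plant import *
s=dict(np.load("scene3.npz"))
print("scene foot", [inbay(ray(s,p,0)).round(4).tolist() for p in ((325.5,206.3),(356,210.8))])
c=np.array([.5616,.228]); a=-.371; h=np.array([np.cos(a),np.sin(a)])
Q,x,y,z=frame(-.6,np.radians(20),a); lead=-.011*x
def P(d,zz): return np.r_[c+h*d-lead[:2],zz]
p=telemetry.current_tcp_pos(); bot.movel(p+np.r_[-.03*h,.16],vel=.15)
bot.goto(P(-.075,.19),Q)
bot.movel(P(-.06,.110),Q,vel=.12)
bot.movel(P(.034,.110),Q,vel=.07)
print(telemetry.current_time_s(),telemetry.current_tcp_pos(),telemetry.current_contact_force())
bot.hold(.6)
bot.movel(P(-.06,.19),Q,vel=.15); bot.hold(.5)
for n in("scene","top"):
    cc=read_camera(n); np.savez(n+"4.npz",**cc)
    b=cc["img"][110:230,100:260] if n=="top" else cc["img"][110:260,270:440]
    cv2.imwrite(f"pics/{n}4.png",cv2.resize(b,None,fx=4,fy=4,interpolation=cv2.INTER_CUBIC)[:,:,::-1])
print(telemetry.current_time_s())
E
```

```text
scene foot [[-0.065, -0.0402], [-0.0695, 0.054]]
11.4583 [0.5832188  0.21932386 0.11001636] [ 0.18412298  0.62448894 -0.01532504]
13.6333
```

View pics/scene4.png

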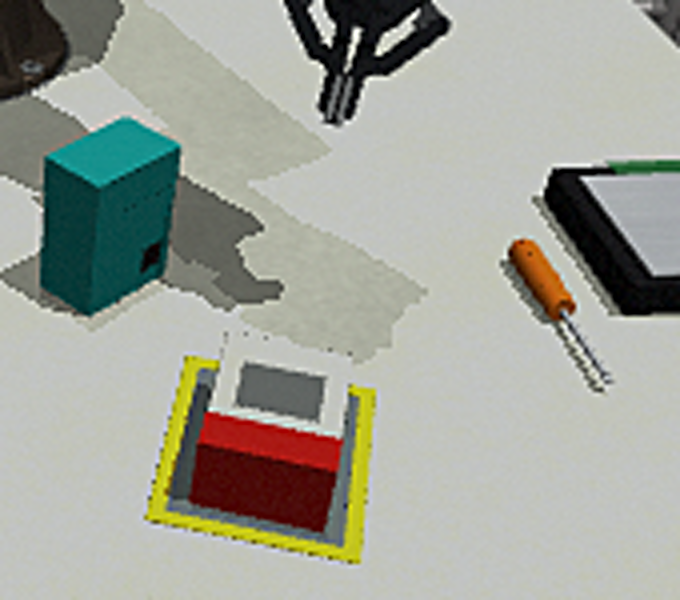

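View pics/top4.png

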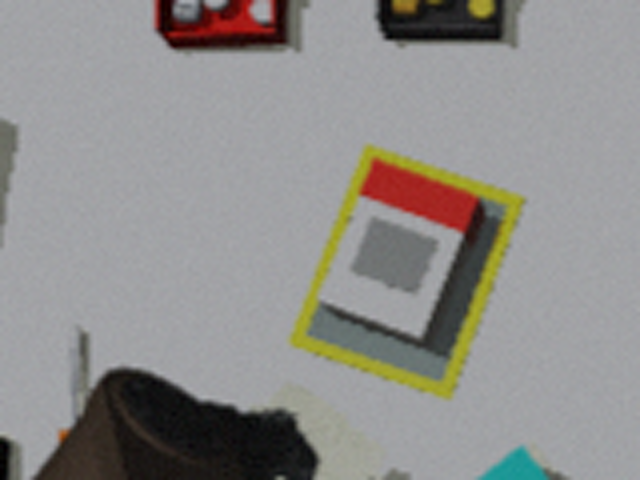

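The carton lies flat with the grey label panel up (scene crop (282,390)) and the red band at the far end, all inside the tape. A numeric check of the corners and the neighbours follows.

```bash
python3 - <<'E'
from h import *
t=dict(np.load("top4.npz")); s=dict(np.load("scene4.npz"))
for p in ((372,158),(482,198),(320,302),(422,340)): print("top z=.06",inbay(ray(t,np.array(p)/4+[100,110],.06)).round(4))
for p in ((190,503),(325,531)): print("scene z=0 front",inbay(ray(s,np.array(p)/4+[270,110],0)).round(4))
for p in ((220,333),(350,356)): print("scene z=.06 rear",inbay(ray(s,np.array(p)/4+[270,110],.06)).round(4))
s0=dict(np.load("scene0.npz")); 
d=cv2.absdiff(s["img"],s0["img"]).max(2); print("blue/jar/pot/roll area diff",[int((d[y0:y1,x0:x1]>60).sum()) for x0,y0,x1,y1 in ((195,145,245,205),(80,180,125,225),(190,200,240,255),(393,165,430,210))])
E
```

```text
top z=.06 [0.0708 0.0471]
top z=.06 [ 0.0674 -0.0528]
top z=.06 [-0.0591  0.0455]
top z=.06 [-0.0623 -0.046 ]
scene z=0 front [ 0.0708 -0.0465]
scene z=0 front [0.0724 0.0493]
scene z=.06 rear [-0.0538 -0.0476]
scene z=.06 rear [-0.053   0.0492]
blue/jar/pot/roll area diff [0, 0, 0, 0]
```

All corners are at least 22 mm inside the outer tape edge, and the regions around the other objects are unchanged. Handing in.

```bash
python3 - <<'E'
from plant import *
bot.hold(.2); workorder.close_job(); print(telemetry.current_time_s(),telemetry.current_contact_force())
E
```

```text
the job is handed in; nothing more can be done
the job is handed in; nothing more can be done
```

The red-banded carton now lies flat in the labelling bay with its grey label panel up, and the job is handed in. The interface gives no verdict, so this rests on my own last checks.

- **Slide:** I pushed the carton upright with shut, tilted fingers low on its robot-side face. Its front foot ended about 28 mm past the near tape's outer edge. The top and scene views agreed on this within about 3 mm.
- **Topple:** I then pushed at about 113 mm height; the carton fell forward, and I drew the arm back clear of it.
- **Final position:** In the bay frame the carton's corners lie between x = -0.062 and +0.072 m and y = -0.053 and +0.049 m. That leaves at least 22 mm to the outer edge of the tape. The two views differ by up to 9 mm at the rear edge, well inside that margin.
- **Other things:** Comparing the scene picture with the one from the start showed no change around the blue-banded carton, jar, pen pot, tape roll or screwdriver.
- **Time:** The robot's clock stood at about 13.6 s at the last picture, against the 48 s limit.

The force and time readings I tried to take after handing in were refused, so there is no measurement from after that point.

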